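# Feed a flange carrier down the roller lane and click it home

### The arm

A 6-joint arm with a two-finger parallel gripper is mounted at the origin on the work surface. World frame = base frame: x ahead of the robot, y to its left, z up, the work surface at z = 0. Lengths are in m, angles in rad, forces in N, time in s.
With the tool pointing down it reaches from about 0.325 to 1 m from the base axis. Payload 5.1 kg.
Tool frame: the origin (TCP) lies at the very end of the fingers, on their centre line; the grasp point (between the pads) lies 19 mm behind it; z points along the fingers, y is the line along which they close (so a half turn about z gives the same grasp; the last joint's range is limited). The gripper opens to 85 mm and grips with 20 to 120 N. Pads are 22 mm wide; open, the fingers measure 114 mm over their backs; the gripper's body (76 mm by 85 mm) begins 54 mm behind the grasp point. The pads swing forward as they close: fully open they stand 13 mm farther back than shut.
Start: joints at [1.123, 0.124, 1.65, -0, 1.367, -0.083], TCP at [0.232, 0.607, 0.231] pointing down, gripper open.
Joint ranges: [-2.61, 2.61], [-1.02, 2.33], [0.03, 2.71], [-1.35, 4.49], [0.32, 2.68], [-2.91, 2.91]. Speed limits (rad/s): [2.57, 2.57, 3.14, 3.14, 3.14, 3.14].

### API

Orientations are given as a unit quaternion [w, x, y, z].
In Python, from bench import * gives the robot as it stands.
- The arm moves only by the tool arm_command, never from a script. Its argument "targets" is a list that holds one entry, the list of rows, each a list of 7 numbers: the shift along the tool's x, y, z in cm, then the turn, a rotation vector about the tool's x, y, z in rad, then the closure in counts, from 0 (fully open) to 255 (shut). In form: [[[tx, ty, tz, ax, ay, az, gripper], ...]]. A call has 1 to 12 rows; each row is the pose to reach, as a shift and turn from the pose commanded when the call began, along the tool's axes at that moment; what a row does not reach only later rows make up. A row lasts 1/12 s, in which the tool goes at most 41.7 mm and 7.16 degrees, less where a joint would pass 70% of its speed; a pose out of reach is approached as far as the arm can. A call with a gripper value outside its range is refused whole. The fingers move at their own pace and stop on an object; "newtons" is the grip in N (left out, the last holds). Time passes only in rows, so rows that repeat a pose let the fingers close. It gives the time, the measured TCP pose, the force, the opening and the grip force at its end, in the units of the state.
- observe(): the state, without advancing time (a new reading comes with each control period).
- camera(name): name is "side" or "top" or "wrist"; returns the picture (400x640x3 uint8, blue, green, red); there is no depth.
- camera_info(name): a dict with "fx", "fy", "cx", "cy" (pixels), "k1" (the pictures are not rectified: a ray, as slopes to the right and down, at radius r is drawn at 1 + k1 r^2 times it, then the intrinsics apply), "position" and "rotation" of the camera in the world. Camera axes: x right, y down, z forward; pixel columns grow to the right and rows downward; lengths in m; the calibration is good to about 2 mm. A picture is of the moment at which its call begins: read the wrist's pose just before it. camera_info takes no time and is no camera call; for the wrist camera it gives the pose at the moment of the call.
- hand_in(): hands the job in; it is judged then, once.
The state is a dict: "t": time; "qpos": joint angles; "dq": joint speeds; "effort": joint torques, N m; "eef_pos": TCP position; "tcp_rot": TCP orientation; "force": force on the tool from outside, world axes, zero at the start; "wrist_torque": the same for the moment, N m; "width": finger opening in m; "grasp_force": force on a finger pad.
Only numpy, scipy, OpenCV 4.12 (cv2) and the standard library are available. Lean on these libraries where they do the work, as an engineer would, in place of code of your own. Each camera call takes 0.05 s, during which the arm holds its last target. There are 200 camera calls.

### The job

On the white deck, slide the blue carrier with its steel flange squarely onto the sloped rollers and let go, so that it rolls down by itself and comes to rest against the sprung ball. Then press it gently from behind, past the ball, until it clicks in and stays held at the blue end stop with the red pin pushed in. Keep the flange seated in its carrier all the time, never ram the carrier, and leave the other things alone.

Things in the scene. Friction and masses are not known exactly. Their poses are not given: they have to be found in the camera images.
- lane: Fixed roller lane. Origin on the table, under the crest where level deck and rollers meet. Its x points along the lane, downhill; y across it to the fence (away from the robot); z up. Level white deck, top at z = 85 mm, x = -300 to -11, y = -134 to 52 mm, open on the robot's side. A fence (face at y = 52 mm, top 25 mm above deck and rollers) runs along the whole length.
- crest (a point): Lane's crest (x = 0, y = 0, z = 85 mm in the lane's frame, same axes). From it 13 free-turning, lightly damped steel rollers, 20 mm thick, 23 mm apart, fall along +x at 8 degrees for 276 mm; their tops lie in the plane through this point. Opposite the fence a low guide (face at y = -52, 10 mm above the rollers) makes a channel 104 mm wide; a round yellow post at x = 16, y = -61 mm leads in.
- carrier: Loose blue plastic carrier 130 long (x, front +x), 100 wide (y), 30 mm high, about 0.20 kg; origin at the centre of its underside. Too wide to grip. Front corners rounded (10 mm); each long side has a notch for the ball, x = 27 to 45 mm. Starts on the deck, off the fence and askew. Slides with 3 to 10 N, tips onto the rollers once its centre is past the crest, then rolls at most at 0.15 m/s.
- flange: Loose turned thin-walled steel flange, about 0.3 kg, standing in the carrier's recess, whose floor is 12 mm above the carrier's underside: base 80 mm across and 18 mm high, sleeve 44 mm across, 50 mm high in all. Origin at the centre of its underside.
- ball (a joint): Sprung steel ball, 16 mm, in the blue nest, on the side away from the fence, 21 mm above the rollers, 30 mm uphill of the end stop. Value in m: 0 = out, 9 mm past the guide's face; a carrier along the fence presses it aside by about 0.005. A rolling carrier stops at it, 32 mm short of the end stop. Pressing on takes 4 to 10 N for about 25 mm; then the ball snaps out into the notch and holds it.
- pin (a joint): Red sprung pin in the rigid blue end stop, sticking 10 mm out uphill. Value in m: 0 = out, 0.010 = flush, carrier at the stop; it pushes back 1 to 2 N, so a clicked-in carrier settles back about 2 mm onto the ball. The nest with stop, pin and ball is clamped anew each time, stop face 230 to 265 mm down the rollers from the crest (top 40 mm above them). Where is not measured: feel for it.
- ring_gauge: Bystander: small steel ring, 44 mm across, 16 mm high, on the deck's rear corner. Origin: centre of its underside.
- flange_b: Bystander: second steel flange (80 mm across, 50 mm high) on the table. Origin: centre of its underside.
- gauge_case: Bystander: dark wooden case, 110 x 170 x 35 mm. Origin: centre of its underside.
- oil_bottle: Bystander: yellow bottle, 52 mm across, 130 mm high. Origin: centre of its underside.
- brush: Bystander: hand brush lying on the table.
- vee_block: Bystander: dark steel block, 70 x 50 x 50 mm. Origin: centre of its underside.
There are look-alikes about, which are no part of the job. Of the things like the carrier, leave any that is green; of the rest the larger one is meant. What is shaped like the flange but yellow is not meant.

How it is judged:
By the outcome, as a careful person would: the job done as asked, in the order asked, and still so for the second after the job is handed in, with the robot touching nothing.
It also fails if it takes over 67 s, if anything falls off the work surface, if the arm or the gripper's body presses on something with over 40 N, if the wrist force passes 120 N, or if a joint passes its speed limit or range.

## Working session

There is one attempt and no reset: what is moved stays moved. The work goes in short steps, Python scripts to look and compute and a tool call to move; the robot and the scene stay as the last step left them, time stands still between calls to the robot, and variables do not carry over. Pictures are saved under pics/ and viewed, at most 10 in all, crops included, and the job is handed in when it is done.

Besides the shell and the picture viewer there is one more tool, called after "Call:" as name(argument=value, ...), one argument or row to a line, values as JSON. arm_command: Moves the arm, as the interface text tells. Its arguments: {"type":"object","properties":{"targets":{"type":"array","items":{"type":"array","items":{"type":"array","items":{"type":"number"}}}},"newtons":{"type":"number"}},"required":["targets"]}

```bash
mkdir -p pics; python3 - <<'E'
from bench import *
import cv2,numpy as np
s=observe(); print(s['t'],s['eef_pos'],s['tcp_rot'],s['force'],s['width'])
for n in("side","top"):
    cv2.imwrite(f"pics/{n}0.png",camera(n)); print(n,camera_info(n))
E
```

```text
0.0 [0.23163437 0.60665171 0.23003165] [-2.82864654e-04  1.81395825e-01  9.83409577e-01 -1.03864835e-03] [-0.31147483  0.92818208  0.07250554] 0.08595275561741361
side {'fx': 434.6258276975724, 'fy': 434.6258276975724, 'cx': 320.8284924200055, 'cy': 203.49799749265097, 'k1': 0.03790601708091815, 'position': array([-0.01840657,  1.08315113,  0.9824908 ]), 'rotation': array([ 0.09283046, -0.16093408,  0.87853164, -0.44007373])}
top {'fx': 444.2802696942147, 'fy': 444.2802696942147, 'cx': 321.4108358811664, 'cy': 198.951562751299, 'k1': -0.08120748967306199, 'position': array([ 0.28848338, -0.02906853,  1.24439133]), 'rotation': array([-0.05432451,  0.70599271, -0.7050734 ,  0.03866063])}
```

View pics/side0.png

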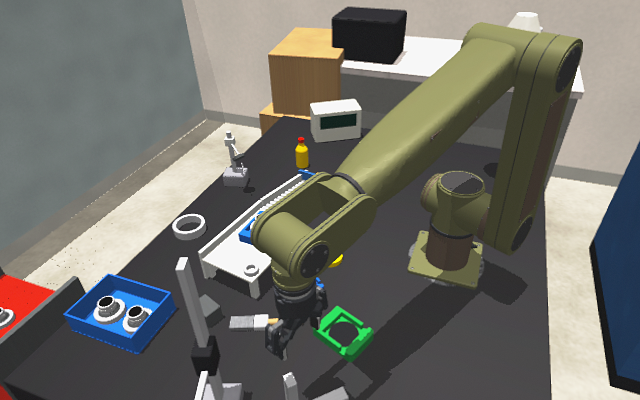

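View pics/top0.png

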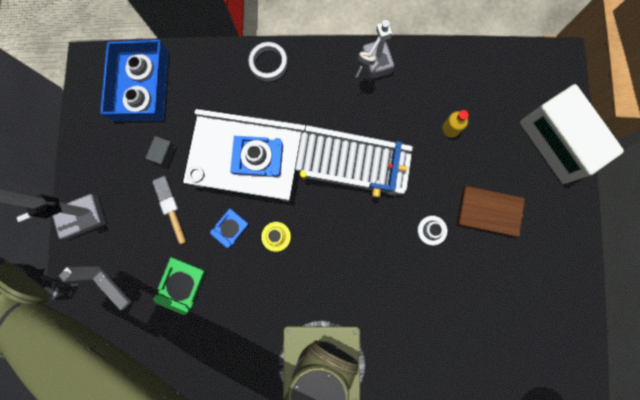

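The top view shows the lane running left to right, with the crest near (298,155). Candidates for the carrier are blue on the deck (257,155), the smaller blue (229,228) and the green (180,285). The flange in the carrier is at (257,153), flange_b at (433,230), the yellow one at (276,236), and two more sit in the bin at (137,67) and (137,98). I choose the larger blue carrier on the deck, and check it in a close crop.

```bash
cat > h.py <<'E'
from bench import *
import cv2,numpy as np
from scipy.spatial.transform import Rotation as R
def rot(q): return R.from_quat([q[1],q[2],q[3],q[0]]).as_matrix()
def rays(ci,px):
    px=np.atleast_2d(np.float64(px)); K=np.array([[ci['fx'],0,ci['cx']],[0,ci['fy'],ci['cy']],[0,0,1.]])
    u=cv2.undistortPoints(px[:,None],K,np.array([ci['k1'],0,0,0.]))[:,0]
    return np.c_[u,np.ones(len(u))]@rot(ci['rotation']).T
def onz(ci,px,z):
    d=rays(ci,px); p=np.array(ci['position']); return p+d*((z-p[2])/d[:,2])[:,None]
def proj(ci,P):
    K=np.array([[ci['fx'],0,ci['cx']],[0,ci['fy'],ci['cy']],[0,0,1.]])
    M=rot(ci['rotation']).T; 
    return cv2.projectPoints(np.atleast_2d(np.float64(P)),cv2.Rodrigues(M)[0],-M@np.array(ci['position']),K,np.array([ci['k1'],0,0,0.]))[0][:,0]
E
python3 - <<'E'
import cv2
a=cv2.imread('pics/top0.png'); c=a[95:215,180:420]
cv2.imwrite('pics/crop0.png',cv2.resize(c[:, :160],None,fx=5,fy=5,interpolation=cv2.INTER_CUBIC))
cv2.imwrite('pics/crop1.png',cv2.resize(a[110:210,285:420],None,fx=5.9,fy=5.9,interpolation=cv2.INTER_CUBIC))
E
```

```text
(no output)
```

View pics/crop0.png

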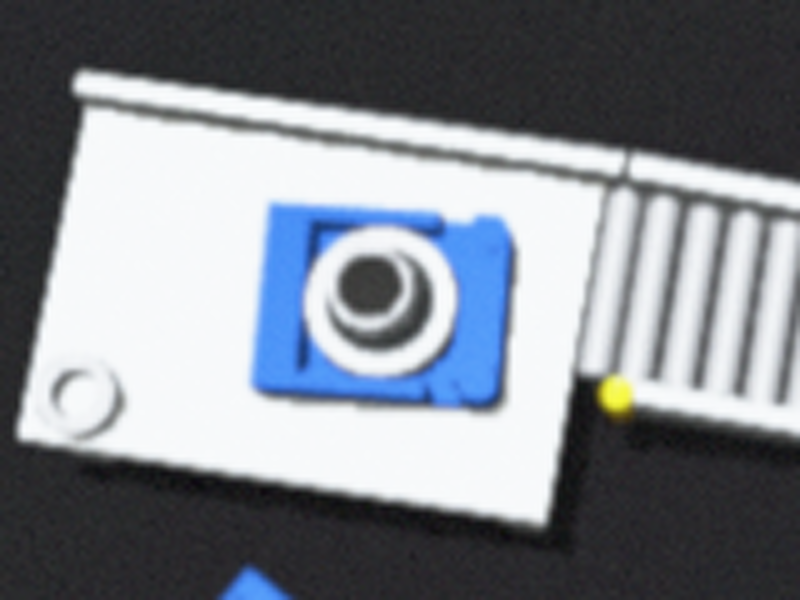

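The crop shows the big carrier with the steel flange seated in it, corners at about (234,136), (231,173), (282,140) and (280,177) in the full picture. It sits askew and off the fence. Deck corners are at (184,183) and (290,200), and the ring gauge is at (196,175), near the robot at the rear.

```bash
python3 - <<'E'
from h import *
ci=camera_info("top"); f=lambda x,y:(180+x/5-.4,95+y/5-.4)
a=cv2.imread('pics/top0.png')
D=onz(ci,[f(18,440),f(548,527)],.085)
print('deck near',D,np.linalg.norm(D[1]-D[0]))
e=(D[1]-D[0])[:2];ex=e/np.linalg.norm(e);ey=np.array([-ex[1],ex[0]])
crest=D.mean(0)[:2]+ex*155.5e-3+ey*.134
yaw=np.arctan2(ex[1],ex[0]);print('ex',ex,'yaw',yaw,'crest',crest)
np.save('lane.npy',[*crest,yaw])
L=lambda P:np.c_[(P[:,:2]-crest)@ex,(P[:,:2]-crest)@ey]*1e3
print('fence inner top',L(onz(ci,[f(100,100),f(600,177)],.110)).round(1))
print('post @95',L(onz(ci,[f(616,396)],.095)).round(1))
hsv=cv2.cvtColor(a,cv2.COLOR_BGR2HSV); m=cv2.inRange(hsv,(100,120,100),(130,255,255)); m[:, :225]=0;m[:,290:]=0;m[:130]=0;m[185:]=0
c=max(cv2.findContours(m,0,1)[0],key=cv2.contourArea)
r=cv2.minAreaRect(cv2.convexHull(c)); b=cv2.boxPoints(r); P=L(onz(ci,b,.115)); print('carrier',P.round(1),P.mean(0)); print(np.linalg.norm(np.roll(P,1,0)-P,axis=1))
print('yaw deg',[np.degrees(np.arctan2(*(P[(i+1)%4]-P[i])[::-1])) for i in range(4)])
print('crop corners',L(onz(ci,[f(270,203),f(253,390),f(513,225),f(500,408)],.115)).round(1))
T=rot(observe()['tcp_rot']);print('tool axes',T.round(3))
for q in [(-40,-110),(-200,0),(100,0)]: print(q,crest+ex*q[0]/1e3+ey*q[1]/1e3)
E
```

```text
deck near [[0.48632292 0.36839329 0.085     ]
 [0.4391771  0.08185835 0.085     ]] 0.29038767138398514
ex [-0.16235475 -0.98673245] yaw -1.733872921458536 crest [0.569726   0.04993339]
fence inner top [[-286.3   51.6]
 [ -12.9   51.1]]
post @95 [[ 14.1 -60.8]]
carrier [[-171.6  -91.8]
 [-184.2    8. ]
 [ -53.5   19. ]
 [ -42.6  -80.4]] [-112.95827458  -36.30043792]
[129.49882651 100.66220831 131.14615998  99.96446451]
yaw deg [np.float64(97.1844781280542), np.float64(4.785327881268381), np.float64(-83.744421963123), np.float64(-174.93043771907352)]
crop corners [[-182.4    8.5]
 [-171.7  -91.5]
 [ -53.    16.9]
 [ -42.3  -80.2]]
tool axes [[-0.934  0.357 -0.001]
 [ 0.357  0.934 -0.002]
 [ 0.    -0.002 -1.   ]]
(-40, -110) [0.46767962 0.10726171]
(-200, 0) [0.60219695 0.24727988]
(100, 0) [ 0.55349052 -0.04873986]
```

View pics/crop1.png

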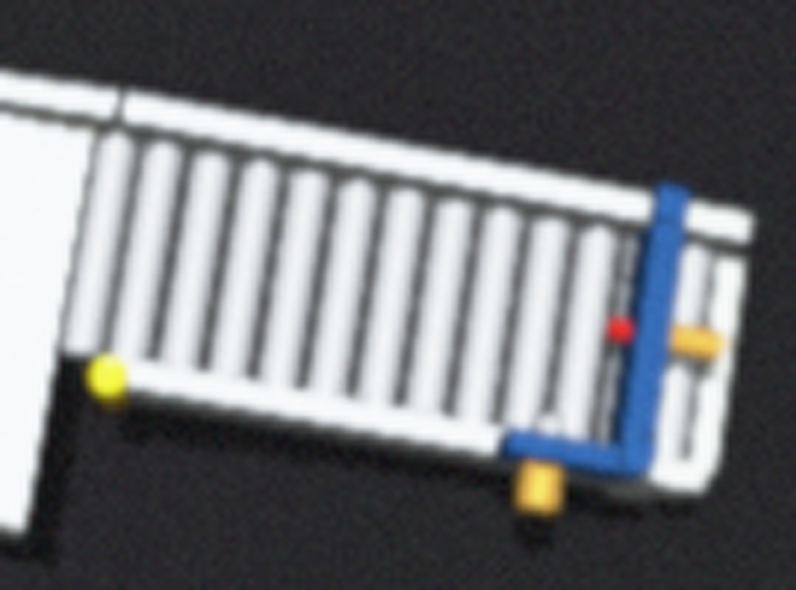

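The second crop confirms the nest: end stop at crop x≈655, pin at (620,330), ball at (550,425). The lane sizes agree with the description: deck 290 mm, fence at 51.5, post at (14,-61). The carrier measures 130×100 at (-113,-36), with a yaw of about 5.5°. I move to the near side first, to push it square against the fence.

Call:
arm_command(
  targets=[
    [[-36.9,-30,0,0,0,-0.203,105],[-36.9,-30,0,0,0,-0.203,105],[-36.9,-30,0,0,0,-0.203,105],[-36.9,-30,0,0,0,-0.203,105],[-36.9,-30,0,0,0,-0.203,105],[-36.9,-30,0,0,0,-0.203,105],[-36.9,-30,0,0,0,-0.203,105],[-36.9,-30,0,0,0,-0.203,105],[-36.9,-30,0,0,0,-0.203,105],[-36.9,-30,0,0,0,-0.203,105],[-36.9,-30,0,0,0,-0.203,105],[-36.9,-30,0,0,0,-0.203,105]],
  ],
)

```text
t: 1.1
eef_pos: [0.471, 0.1915, 0.231]
tcp_rot: [0.0, 0.083, 0.997, -0.001]
force: [-1.3, 0.4, -0.1]
width: 0.0501
grasp_force: 0.0
```

```bash
cat >> h.py <<'E'
def st():
    s=observe(); cx,cy,yaw=np.load('lane.npy'); ex=np.array([np.cos(yaw),np.sin(yaw)]);ey=np.array([-ex[1],ex[0]])
    p=s['eef_pos']; d=p[:2]-[cx,cy]; E=np.array([[*ex,0],[*ey,0],[0,0,1]])
    print('t %.2f'%s['t'],'lane mm',(d@ex*1e3).round(1),(d@ey*1e3).round(1),(p[2]*1e3).round(1),'F lane',(E@s['force']).round(2),'w',round(s['width']*1e3,1),'q',np.round(s['qpos'],2))
    print('tool axes in lane (cols)',(E@rot(s['tcp_rot'])).round(3).tolist())
E
python3 -c "
from h import *
st()"
```

```text
t 1.10 lane mm -123.6 -120.4 231.0 F lane [-0.16 -1.38 -0.14] w 50.1 q [ 0.28 -0.19  1.96 -0.    1.38 -1.12]
tool axes in lane (cols) [[-0.002, -1.0, 0.001], [-1.0, 0.002, 0.001], [-0.001, -0.001, -1.0]]
```

Call:
arm_command(
  targets=[
    [[0,0,4,0,0,0,105],[0,0,8,0,0,0,105],[0,0,12,0,0,0,105],[0,0,13.6,0,0,0,105],[0,0,13.6,0,0,0,105],[-0.6,0,13.6,0,0,0,105],[-1.0,0,13.6,0,0,0,105],[-1.3,0,13.6,0,0,0,105],[-1.6,0,13.6,0,0,0,105],[-1.9,0,13.6,0,0,0,105],[-2.2,0,13.6,0,0,0,105],[-2.5,0,13.6,0,0,0,105]],
  ],
)

```text
t: 2.1
eef_pos: [0.4944, 0.1915, 0.0959]
tcp_rot: [-0.0, 0.081, 0.997, 0.0]
force: [-2.1, 1.7, 1.3]
width: 0.0503
grasp_force: 1.5
```

```bash
python3 -c "
from h import *
st()
cv2.imwrite('pics/w1.png',camera('wrist'));cv2.imwrite('pics/t1.png',camera('top'))"
```

```text
t 2.10 lane mm -127.5 -97.3 95.9 F lane [-1.33 -2.31  1.3 ] w 50.3 q [ 0.27 -0.01  2.03  0.    1.12 -1.14]
tool axes in lane (cols) [[0.001, -1.0, -0.001], [-1.0, -0.001, -0.001], [0.001, 0.001, -1.0]]
```

View pics/w1.png

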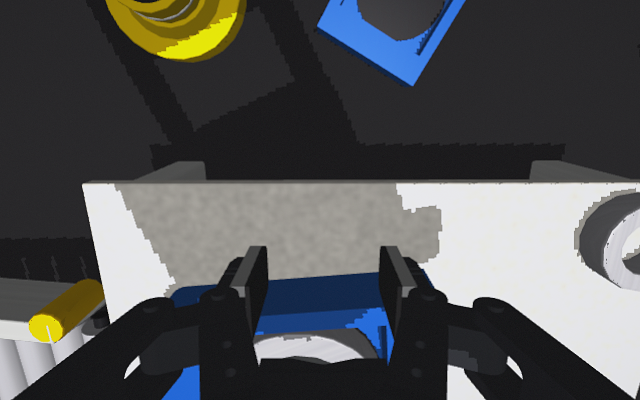

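The wrist view shows both fingertips, at (258,250) and (390,250), just on the near side of the carrier's edge. The flange stays seated behind it at (315,345). Contact is starting.

Call:
arm_command(
  targets=[
    [[-0.3,0,0,0,0,0,105],[-0.6,0,0,0,0,0,105],[-0.9,0,0,0,0,0,105],[-1.2,0,0,0,0,0,105],[-1.5,0,0,0,0,0,105],[-1.8,0,0,0,0,0,105],[-2.1,0,0,0,0,0,105],[-2.4,0,0,0,0,0,105],[-2.7,0,0,0,0,0,105],[-3.0,0,0,0,0,0,105],[-3.2,0,0,0,0,0,105],[-3.4,0,0,0,0,0,105]],
  ],
)

```text
t: 3.2
eef_pos: [0.528, 0.1857, 0.0952]
tcp_rot: [-0.0, 0.081, 0.997, -0.0]
force: [-2.7, 0.6, -0.7]
width: 0.0505
grasp_force: 1.4
```

```bash
cat >> h.py <<'E'
def carrier(z=.115,win=(130,225,185,290)):
    cx,cy,yaw=np.load('lane.npy'); ex=np.array([np.cos(yaw),np.sin(yaw)]);ey=np.array([-ex[1],ex[0]])
    ci=camera_info('top');a=camera('top');hsv=cv2.cvtColor(a,cv2.COLOR_BGR2HSV); m0=cv2.inRange(hsv,(100,110,60),(130,255,255)); m=m0*0
    y0,x0,y1,x1=win; m[y0:y1,x0:x1]=m0[y0:y1,x0:x1]
    c=np.vstack([k for k in cv2.findContours(m,0,1)[0] if cv2.contourArea(k)>15])
    b=cv2.boxPoints(cv2.minAreaRect(cv2.convexHull(c))); P=onz(ci,b,z)[:,:2]-[cx,cy]; P=np.c_[P@ex,P@ey]*1e3
    d=P[1]-P[0]; print('carrier',P.mean(0).round(1),P.round(0).tolist(),'yaw',((np.degrees(np.arctan2(d[1],d[0]))+45)%90-45).round(2)); return a
E
python3 -c "
from h import *
st();carrier()"
```

```text
t 3.20 lane mm -127.2 -63.2 95.2 F lane [-0.13 -2.71 -0.72] w 50.5 q [ 0.24  0.05  1.97 -0.    1.12 -1.17]
tool axes in lane (cols) [[0.001, -1.0, 0.0], [-1.0, -0.001, -0.0], [0.0, -0.0, -1.0]]
carrier [-61.2  -7. ] [[-92.0, 37.0], [-48.0, 44.0], [-31.0, -51.0], [-74.0, -58.0]] yaw 8.98
```

Call:
arm_command(
  targets=[
    [[-0.1,0,0,0,0,0,105],[-0.2,0,0,0,0,0,105],[-0.3,0,0,0,0,0,105],[-0.4,0,0,0,0,0,105],[-0.5,0,0,0,0,0,105]],
  ],
)

```text
t: 3.67
eef_pos: [0.5328, 0.185, 0.0952]
tcp_rot: [-0.0, 0.081, 0.997, -0.0]
force: [-0.7, 0.5, -1.3]
width: 0.0502
grasp_force: 1.2
```

```bash
python3 -c "
from h import *
st()"
```

```text
t 3.67 lane mm -127.2 -58.4 95.2 F lane [-0.35 -0.73 -1.28] w 50.2 q [ 0.24  0.06  1.96 -0.    1.12 -1.17]
tool axes in lane (cols) [[0.001, -1.0, 0.0], [-1.0, -0.001, -0.0], [0.0, -0.0, -1.0]]
```

```bash
python3 -c "
from h import *
cv2.imwrite('pics/w2.png',np.vstack([camera('wrist')[150:],cv2.resize(camera('side')[130:330,180:360],(640,711))[200:540]]))"
```

```text
(no output)
```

View pics/w2.png

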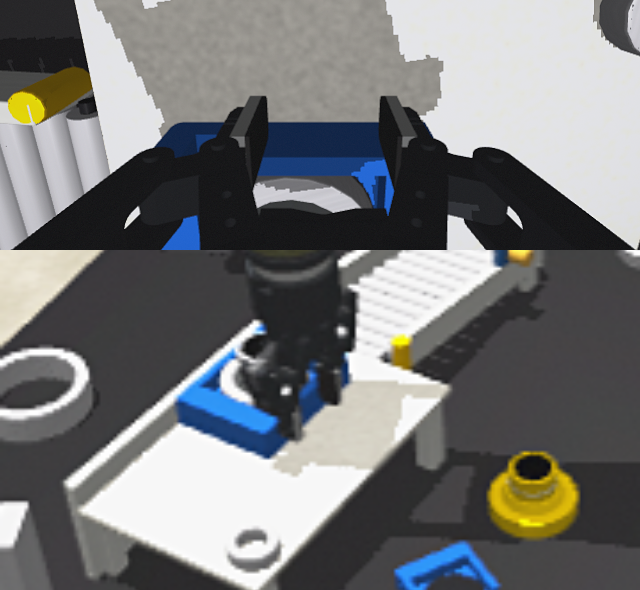

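The carrier is now square to the fingers, with the flange seated. A small gap to the fence may remain, so I keep pressing gently.

Call:
arm_command(
  targets=[
    [[-0.1,0,0,0,0,0,105],[-0.2,0,0,0,0,0,105],[-0.2,0,0,0,0,0,105]],
  ],
)

```text
t: 4.02
eef_pos: [0.5344, 0.1847, 0.0952]
tcp_rot: [-0.001, 0.081, 0.997, -0.0]
force: [-4.6, -0.0, -0.9]
width: 0.0504
grasp_force: 2.1
```

```bash
python3 -c "
from h import *
st()"
```

```text
t 4.02 lane mm -127.2 -56.7 95.2 F lane [ 0.78 -4.56 -0.89] w 50.4 q [ 0.24  0.06  1.95  0.    1.12 -1.17]
tool axes in lane (cols) [[0.001, -1.0, 0.0], [-1.0, -0.001, -0.001], [0.001, -0.0, -1.0]]
```

Call:
arm_command(
  targets=[
    [[-0.1,0,0,0,0,0,105],[-0.2,0,0,0,0,0,105],[-0.2,0,0,0,0,0,105]],
  ],
)

```text
t: 4.27
eef_pos: [0.5344, 0.1846, 0.0953]
tcp_rot: [-0.003, 0.081, 0.997, -0.0]
force: [-11.9, 0.5, 6.0]
width: 0.0505
grasp_force: 6.1
```

```bash
python3 -c "
from h import *
st()"
```

```text
t 4.27 lane mm -127.2 -56.7 95.3 F lane [  1.4  -11.87   5.99] w 50.5 q [ 0.24  0.07  1.95  0.    1.13 -1.17]
tool axes in lane (cols) [[0.001, -1.0, 0.001], [-1.0, -0.001, -0.006], [0.006, -0.001, -1.0]]
```

Call:
arm_command(
  targets=[
    [[2,0,0,0,0,0,105],[2.5,0,-3.5,0,0,0,105],[2.5,2,-7,0,0,0.12,105],[0,6,-8,0,0,0.24,105],[-3,8.8,-8,0,0,0.36,105],[-5.8,8.8,-8,0,0,0.48,105],[-5.8,8.8,-8,0,0,0.6,105],[-5.8,8.8,-8,0,0,0.72,105],[-5.8,8.8,-8,0,0,0.84,105],[-5.8,8.8,-8,0,0,0.96,105],[-5.8,8.8,-8,0,0,1.08,105],[-5.8,8.8,-8,0,0,1.2,105]],
  ],
)

```text
t: 5.27
eef_pos: [0.6094, 0.2619, 0.1759]
tcp_rot: [0.001, 0.632, 0.775, 0.001]
force: [0.1, -0.5, 0.1]
width: 0.0501
grasp_force: 0.0
```

Call:
arm_command(
  targets=[
    [[0,0,0,0,0,0.12,105],[0,0,0,0,0,0.24,105],[0,0,0,0,0,0.37,105],[0,0,0,0,0,0.37,105]],
  ],
)

```text
t: 5.6
eef_pos: [0.6092, 0.2619, 0.176]
tcp_rot: [0.001, 0.762, 0.647, 0.001]
force: [0.1, 0.6, 0.1]
width: 0.0501
grasp_force: 0.0
```

```bash
python3 -c "
from h import *
st();a=carrier();cv2.imwrite('pics/t2.png',cv2.resize(a[95:215,180:340],None,fx=5,fy=5,interpolation=2))"
```

```text
t 5.60 lane mm -215.5 4.5 176.0 F lane [-0.62  0.03  0.11] w 50.1 q [ 0.33  0.19  1.67 -0.    1.28  0.49]
tool axes in lane (cols) [[-1.0, 0.0, -0.001], [0.0, 1.0, 0.003], [0.001, 0.003, -1.0]]
carrier [-108.6   -2.7] [[-172.0, -50.0], [-178.0, 43.0], [-44.0, 44.0], [-40.0, -48.0]] yaw 3.19
```

View pics/t2.png

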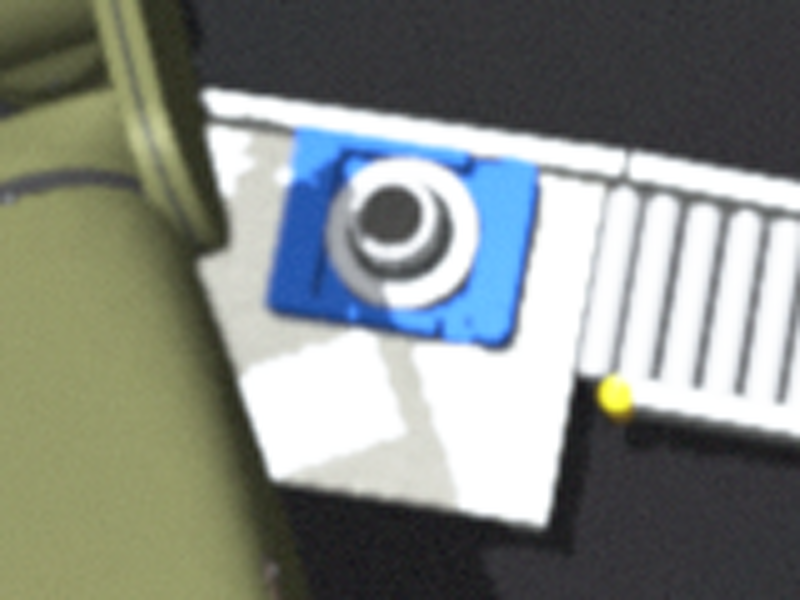

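The crop shows the carrier along the fence and parallel to it (near-edge slope 0.166, deck 0.164), with the flange seated. I descend behind it and push.

Call:
arm_command(
  targets=[
    [[0,0,4,0,0,0,105],[0,0,7.5,0,0,0,105],[0,0,8,0,0,0,105],[0,0,8,0,0,0,105],[-1,0,8,0,0,0,105],[-1.8,0,8,0,0,0,105],[-2.2,0,8,0,0,0,105],[-2.5,0,8,0,0,0,105],[-2.7,0,8,0,0,0,105],[-2.9,0,8,0,0,0,105],[-3.1,0,8,0,0,0,105],[-3.3,0,8,0,0,0,105]],
  ],
)

```text
t: 6.65
eef_pos: [0.6036, 0.23, 0.0965]
tcp_rot: [0.0, 0.762, 0.648, 0.001]
force: [1.5, 3.8, 2.7]
width: 0.0505
grasp_force: 1.9
```

Call:
arm_command(
  targets=[
    [[-0.2,0,0,0,0,0,105],[-0.4,0,0,0,0,0,105],[-0.6,0,0,0,0,0,105],[-0.8,0,0,0,0,0,105],[-1,0,0,0,0,0,105]],
  ],
)

```text
t: 7.07
eef_pos: [0.6011, 0.2193, 0.0952]
tcp_rot: [-0.0, 0.762, 0.648, -0.0]
force: [1.3, 3.8, 2.7]
width: 0.0503
grasp_force: 2.0
```

```bash
python3 -c "
from h import *
st();carrier()"
```

```text
t 7.07 lane mm -172.2 3.5 95.2 F lane [-3.94  0.71  2.68] w 50.3 q [0.27 0.22 1.78 0.   1.14 0.43]
tool axes in lane (cols) [[-1.0, -0.002, -0.0], [-0.002, 1.0, -0.0], [0.0, -0.0, -1.0]]
carrier [-87.6  -9.9] [[-152.0, 28.0], [-40.0, 45.0], [-23.0, -47.0], [-135.0, -65.0]] yaw 8.95
```

Call:
arm_command(
  targets=[
    [[-0.3,0,0,0,0,0,105],[-0.6,0,0,0,0,0,105],[-0.9,0,0,0,0,0,105],[-1.2,0,0,0,0,0,105],[-1.5,0,0,0,0,0,105],[-1.8,0,0,0,0,0,105],[-2.1,0,0,0,0,0,105],[-2.4,0,0,0,0,0,105],[-2.7,0,0,0,0,0,105],[-3,0,0,0,0,0,105],[-3.3,0,0,0,0,0,105],[-3.6,0,0,0,0,0,105]],
  ],
)

```text
t: 8.12
eef_pos: [0.5953, 0.1835, 0.0951]
tcp_rot: [-0.0, 0.762, 0.648, -0.0]
force: [0.2, 2.5, 1.0]
width: 0.0506
grasp_force: 1.4
```

```bash
python3 -c "
from h import *
st()
cv2.imwrite('pics/w3.png',np.hstack([cv2.resize(camera('top')[115:215,220:360],None,fx=3.2,fy=3.2,interpolation=2),camera('wrist')[:320:1,::2]]))"
```

```text
t 8.12 lane mm -135.9 3.5 95.1 F lane [-2.47 -0.18  0.98] w 50.6 q [ 0.21  0.18  1.82 -0.    1.14  0.37]
tool axes in lane (cols) [[-1.0, -0.002, 0.0], [-0.002, 1.0, -0.0], [-0.0, -0.0, -1.0]]
```

View pics/w3.png

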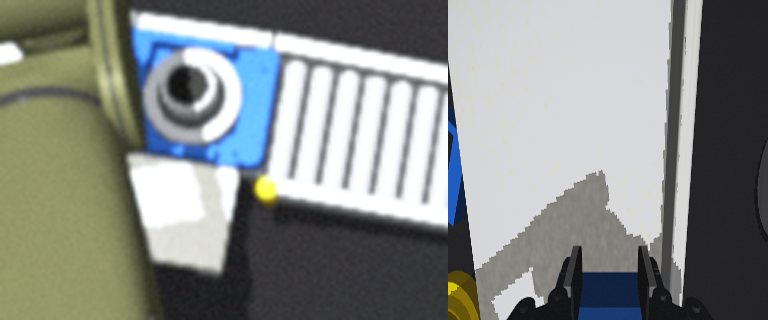

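The carrier is still along the fence. Its front edge, at crop x≈275, is just over the first roller and clear of the post at (265,188), with the flange seated.

Call:
arm_command(
  targets=[
    [[-0.3,0,0,0,0,0,105],[-0.6,0,0,0,0,0,105],[-0.9,0,0,0,0,0,105],[-1.2,0,0,0,0,0,105],[-1.5,0,0,0,0,0,105],[-1.8,0,0,0,0,0,105],[-2.1,0,0,0,0,0,105],[-2.4,0,0,0,0,0,105],[-2.7,0,0,0,0,0,105],[-3,0,0,0,0,0,105],[-3.3,0,0,0,0,0,105],[-3.6,0,0,0,0,0,105]],
  ],
)

```text
t: 9.22
eef_pos: [0.5895, 0.1479, 0.0953]
tcp_rot: [-0.0, 0.762, 0.648, -0.0]
force: [-0.2, 1.9, -0.2]
width: 0.0498
grasp_force: 0.6
```

Call:
arm_command(
  targets=[
    [[-0.2,0,0,0,0,0,105],[-0.4,0,0,0,0,0,105],[-0.6,0,0,0,0,0,105],[-0.8,0,0,0,0,0,105],[-1,0,0,0,0,0,105],[-1.2,0,0,0,0,0,105],[-1.4,0,0,0,0,0,105],[-1.6,0,0,0,0,0,105],[-1.8,0,0,0,0,0,105]],
  ],
)

```text
t: 9.97
eef_pos: [0.5869, 0.1303, 0.0954]
tcp_rot: [0.0, 0.762, 0.648, 0.0]
force: [0.1, 0.2, -0.0]
width: 0.0503
grasp_force: 0.2
```

```bash
python3 -c "
from h import *
st();carrier(win=(125,225,190,405))"
```

```text
t 9.97 lane mm -82.1 3.9 95.4 F lane [-0.26  0.1  -0.04] w 50.3 q [ 0.13  0.14  1.87 -0.    1.13  0.29]
tool axes in lane (cols) [[-1.0, -0.002, 0.0], [-0.002, 1.0, 0.0], [-0.0, 0.0, -1.0]]
carrier [103.7  -9.7] [[-45.0, -83.0], [-54.0, 50.0], [255.0, 63.0], [259.0, -69.0]] yaw 3.77
```

```bash
python3 -c "
from h import *
a=carrier(win=(125,225,190,368));b=camera('side')
cv2.imwrite('pics/t4.png',np.hstack([cv2.resize(a[115:215,260:420],None,fx=2.5,fy=2.5,interpolation=2),cv2.resize(b[150:280,200:350],(400,250))]))"
```

```text
carrier [5.9 0.2] [[-50.0, -52.0], [-54.0, 51.0], [62.0, 53.0], [65.0, -51.0]] yaw 2.31
```

View pics/t4.png

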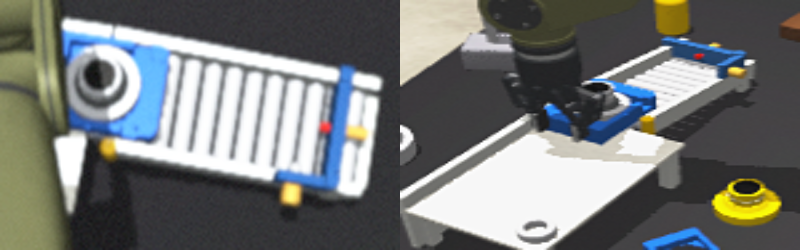

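The carrier's front is at about x=62, so its centre is almost over the crest. It is inside the channel beside the post, with the flange seated. A few more millimetres are needed.

Call:
arm_command(
  targets=[
    [[-0.2,0,0,0,0,0,105],[-0.4,0,0,0,0,0,105],[-0.6,0,0,0,0,0,105],[-0.8,0,0,0,0,0,105],[-0.8,0,0,0,0,0,105]],
  ],
)

```text
t: 10.53
eef_pos: [0.5855, 0.1223, 0.0953]
tcp_rot: [0.0, 0.762, 0.648, -0.0]
force: [0.3, 0.9, 0.5]
width: 0.0506
grasp_force: 0.0
```

```bash
python3 -c "
from h import *
st();carrier(win=(125,225,190,368));carrier(win=(125,225,190,368))"
```

```text
t 10.53 lane mm -74.0 3.8 95.3 F lane [-0.97  0.09  0.55] w 50.6 q [ 0.12  0.13  1.88 -0.    1.13  0.28]
tool axes in lane (cols) [[-1.0, -0.002, 0.0], [-0.002, 1.0, -0.0], [-0.0, -0.0, -1.0]]
carrier [40.8 -0.2] [[-25.0, -50.0], [-24.0, 53.0], [107.0, 49.0], [105.0, -53.0]] yaw -0.2
carrier [48.8 -0.2] [[-16.0, -50.0], [-16.0, 52.0], [115.0, 49.0], [113.0, -52.0]] yaw 0.1
```

It has tipped and is rolling by itself. I lift clear and wait.

Call:
arm_command(
  targets=[
    [[0.5,0,0,0,0,0,105],[0.5,0,-3,0,0,0,105],[0.5,0,-3,0,0,0,105],[0.5,0,-3,0,0,0,105],[0.5,0,-3,0,0,0,105],[0.5,0,-3,0,0,0,105],[0.5,0,-3,0,0,0,105],[0.5,0,-3,0,0,0,105],[0.5,0,-3,0,0,0,105],[0.5,0,-3,0,0,0,105],[0.5,0,-3,0,0,0,105],[0.5,0,-3,0,0,0,105]],
  ],
)

```text
t: 11.63
eef_pos: [0.5863, 0.1276, 0.1252]
tcp_rot: [-0.0, 0.762, 0.648, -0.0]
force: [0.7, -0.3, 1.1]
width: 0.05
grasp_force: 0.0
```

```bash
cat >> h.py <<'E'
def rear(save=None):
    # rear top edge / front edge of carrier along lane centre strip, on the sloped top plane (30 mm above rollers)
    cx,cy,yaw=np.load('lane.npy'); ex=np.array([np.cos(yaw),np.sin(yaw),0]);ey=np.array([-ex[1],ex[0],0]); th=np.radians(8)
    c0=np.array([cx,cy,.085]); u=ex*np.cos(th)-np.array([0,0,np.sin(th)]); n=ex*np.sin(th)+np.array([0,0,np.cos(th)])
    ci=camera_info('top');a=camera('top'); m=cv2.inRange(cv2.cvtColor(a,cv2.COLOR_BGR2HSV),(100,110,60),(130,255,255))
    s=np.arange(-.08,.28,.001); out=[]
    for y in(-.035,-.02,.02,.04):
        p=proj(ci,c0+np.outer(s,u)+n*.03+ey*y); v=np.array([m[int(round(q[1])),int(round(q[0]))]>0 for q in p]); S=s[v]*1e3
        out.append([S.min().round(0),[int(g) for g in S[:-1][np.diff(S)>4]]])
    print('t',round(observe()['t'],2),'y -35,-20,20,40: rear s, gaps after',out)
    if save: cv2.imwrite(save,a)
E
python3 -c "
from h import *
st();rear();rear('pics/t5.png')"
```

```text
t 11.63 lane mm -79.3 3.7 125.2 F lane [0.21 0.74 1.13] w 50.0 q [ 0.12  0.1   1.86 -0.    1.18  0.29]
tool axes in lane (cols) [[-1.0, -0.002, 0.0], [-0.002, 1.0, -0.0], [-0.0, -0.0, -1.0]]
t 11.68 y -35,-20,20,40: rear s, gaps after [[np.float64(76.0), [126, 207]], [np.float64(76.0), [107, 208]], [np.float64(74.0), [106, 207]], [np.float64(77.0), [124, 208]]]
t 11.73 y -35,-20,20,40: rear s, gaps after [[np.float64(76.0), [126, 207]], [np.float64(76.0), [107, 208]], [np.float64(77.0), [106, 207]], [np.float64(77.0), [124, 208]]]
```

The carrier rests square against the ball: rear at s≈76 mm and front at ≈207, so the stop is at about 239. I position behind it now.

Call:
arm_command(
  targets=[
    [[-4,0,0,0,0,0,105],[-8,0,0,0,0,0,105],[-11.5,0,0,0,0,0,105],[-11.9,0,0,0,0,0,105],[-11.9,0,2,0,0,0,105],[-11.9,0,3.7,0,0,0,105],[-12.4,0,3.77,0,0,0,105],[-12.9,0,3.84,0,0,0,105],[-13.4,0,3.91,0,0,0,105],[-13.7,0,3.95,0,0,0,105],[-13.7,0,3.95,0,0,0,105]],
  ],
)

```text
t: 12.65
eef_pos: [0.5651, -0.0083, 0.087]
tcp_rot: [0.001, 0.762, 0.648, 0.001]
force: [0.2, 0.4, 0.3]
width: 0.0502
grasp_force: 0.0
```

```bash
python3 -c "
from h import *
st()"
```

```text
t 12.65 lane mm 58.2 4.9 87.0 F lane [-0.45  0.12  0.31] w 50.2 q [-0.11  0.07  1.96 -0.    1.11  0.05]
tool axes in lane (cols) [[-1.0, -0.002, 0.0], [-0.002, 1.0, 0.002], [-0.0, 0.002, -1.0]]
```

Call:
arm_command(
  targets=[
    [[-0.1,0,0.01,0,0,0,105],[-0.2,0,0.03,0,0,0,105],[-0.3,0,0.04,0,0,0,105],[-0.4,0,0.06,0,0,0,105],[-0.5,0,0.07,0,0,0,105],[-0.6,0,0.08,0,0,0,105],[-0.7,0,0.1,0,0,0,105],[-0.8,0,0.11,0,0,0,105],[-0.9,0,0.13,0,0,0,105],[-1.0,0,0.14,0,0,0,105],[-1.1,0,0.15,0,0,0,105],[-1.2,0,0.17,0,0,0,105]],
  ],
)

```text
t: 13.65
eef_pos: [0.5629, -0.0188, 0.0842]
tcp_rot: [-0.0, 0.762, 0.648, 0.001]
force: [2.4, 4.9, -0.4]
width: 0.0506
grasp_force: 2.4
```

```bash
python3 -c "
from h import *
st();rear()"
```

```text
t 13.65 lane mm 68.9 4.4 84.2 F lane [-5.21  1.59 -0.38] w 50.6 q [-0.13  0.07  1.97  0.    1.1   0.03]
tool axes in lane (cols) [[-1.0, -0.002, -0.002], [-0.002, 1.0, 0.001], [0.002, 0.001, -1.0]]
t 13.7 y -35,-20,20,40: rear s, gaps after [[np.float64(162.0), [210]], [np.float64(181.0), [210]], [np.float64(99.0), [106, 210]], [np.float64(166.0), [210]]]
```

Call:
arm_command(
  targets=[
    [[-0.1,0,0.01,0,0,0,105],[-0.2,0,0.03,0,0,0,105],[-0.3,0,0.04,0,0,0,105],[-0.4,0,0.06,0,0,0,105],[-0.5,0,0.07,0,0,0,105],[-0.6,0,0.08,0,0,0,105],[-0.7,0,0.1,0,0,0,105],[-0.8,0,0.11,0,0,0,105],[-0.9,0,0.13,0,0,0,105],[-1.0,0,0.14,0,0,0,105],[-1.1,0,0.15,0,0,0,105],[-1.2,0,0.17,0,0,0,105]],
  ],
)

```text
t: 14.7
eef_pos: [0.5605, -0.0313, 0.0825]
tcp_rot: [-0.0, 0.762, 0.648, -0.0]
force: [1.2, 3.9, 1.1]
width: 0.0502
grasp_force: 2.1
```

```bash
python3 -c "
from h import *
st();rear()"
```

```text
t 14.70 lane mm 81.6 4.0 82.5 F lane [-4.04  0.58  1.14] w 50.2 q [-0.15  0.07  1.97  0.    1.1   0.01]
tool axes in lane (cols) [[-1.0, -0.002, -0.0], [-0.002, 1.0, -0.0], [0.0, -0.0, -1.0]]
t 14.75 y -35,-20,20,40: rear s, gaps after [[np.float64(176.0), [224]], [np.float64(195.0), [224]], [np.float64(115.0), [120, 221]], [np.float64(117.0), [122, 222]]]
```

Call:
arm_command(
  targets=[
    [[-0.1,0,0.01,0,0,0,105],[-0.2,0,0.03,0,0,0,105],[-0.3,0,0.04,0,0,0,105],[-0.4,0,0.06,0,0,0,105],[-0.5,0,0.07,0,0,0,105],[-0.6,0,0.08,0,0,0,105],[-0.7,0,0.1,0,0,0,105],[-0.8,0,0.11,0,0,0,105],[-0.9,0,0.13,0,0,0,105],[-1.0,0,0.14,0,0,0,105]],
  ],
)

```text
t: 15.58
eef_pos: [0.5587, -0.0416, 0.0809]
tcp_rot: [0.0, 0.762, 0.648, -0.0]
force: [-0.7, 2.0, -0.1]
width: 0.0501
grasp_force: 0.8
```

```bash
python3 -c "
from h import *
st()"
```

```text
t 15.58 lane mm 92.1 4.0 80.9 F lane [-1.86 -0.97 -0.14] w 50.1 q [-0.17  0.07  1.97 -0.    1.1  -0.01]
tool axes in lane (cols) [[-1.0, -0.002, 0.001], [-0.002, 1.0, -0.001], [-0.001, -0.001, -1.0]]
```

Call:
arm_command(
  targets=[
    [[-0.1,0,0.01,0,0,0,105],[-0.2,0,0.03,0,0,0,105],[-0.3,0,0.04,0,0,0,105],[-0.4,0,0.06,0,0,0,105],[-0.4,0,0.06,0,0,0,105]],
  ],
)

```text
t: 16.0
eef_pos: [0.5581, -0.0455, 0.0803]
tcp_rot: [0.0, 0.762, 0.648, -0.0]
force: [-0.7, 0.3, 0.2]
width: 0.0503
grasp_force: 0.3
```

```bash
python3 -c "
from h import *
st()"
```

```text
t 16.00 lane mm 96.0 4.1 80.3 F lane [-0.21 -0.75  0.24] w 50.3 q [-0.18  0.07  1.98 -0.    1.1  -0.02]
tool axes in lane (cols) [[-1.0, -0.002, 0.0], [-0.002, 1.0, -0.0], [-0.0, -0.0, -1.0]]
```

Call:
arm_command(
  targets=[
    [[-0.05,0,0.01,0,0,0,105],[-0.1,0,0.01,0,0,0,105],[-0.15,0,0.02,0,0,0,105],[-0.2,0,0.03,0,0,0,105],[-0.25,0,0.03,0,0,0,105],[-0.3,0,0.04,0,0,0,105],[-0.3,0,0.04,0,0,0,105]],
  ],
)

```text
t: 16.58
eef_pos: [0.5587, -0.0473, 0.0802]
tcp_rot: [0.0, 0.762, 0.648, 0.001]
force: [4.2, 5.0, -0.6]
width: 0.0502
grasp_force: 2.7
```

```bash
python3 -c "
from h import *
st()"
```

```text
t 16.58 lane mm 97.8 4.9 80.2 F lane [-5.64  3.33 -0.64] w 50.2 q [-0.18  0.07  1.98  0.    1.09 -0.02]
tool axes in lane (cols) [[-1.0, -0.002, -0.002], [-0.002, 1.0, 0.002], [0.002, 0.002, -1.0]]
```

Call:
arm_command(
  targets=[
    [[-0.05,0,0,0,0,0,105],[-0.1,0,0.01,0,0,0,105],[-0.1,0,0.01,0,0,0,105]],
  ],
)

```text
t: 16.83
eef_pos: [0.5591, -0.0479, 0.0804]
tcp_rot: [0.0, 0.762, 0.648, 0.002]
force: [4.9, 6.8, -0.9]
width: 0.0502
grasp_force: 3.7
```

```bash
python3 -c "
from h import *
st()"
```

```text
t 16.83 lane mm 98.3 5.4 80.4 F lane [-7.49  3.77 -0.91] w 50.2 q [-0.18  0.07  1.98  0.    1.09 -0.02]
tool axes in lane (cols) [[-1.0, -0.002, -0.003], [-0.002, 1.0, 0.003], [0.003, 0.003, -1.0]]
```

The force dropped at about 25 mm of travel, which is the click, and then rose at the stop. I back off and check.

Call:
arm_command(
  targets=[
    [[0.2,0,0,0,0,0,105],[0.6,0,-0.1,0,0,0,105],[1.5,0,-0.2,0,0,0,105],[3,0,-0.6,0,0,0,105],[4,0,-3,0,0,0,105],[5,0,-7,0,0,0,105],[9,0,-9,0,0,0,105],[13,0,-9,0,0,0,105],[17,0,-9,0,0,0,105],[20,0,-9,0,0,0,105],[20,0,-9,0,0,0,105],[20,0,-9,0,0,0,105]],
  ],
)

```text
t: 17.83
eef_pos: [0.5895, 0.1501, 0.1698]
tcp_rot: [0.0, 0.761, 0.649, -0.0]
force: [0.2, -0.2, 0.3]
width: 0.0504
grasp_force: 0.0
```

```bash
python3 -c "
from h import *
st();rear();rear('pics/t6.png')
a=cv2.imread('pics/t6.png');b=camera('side')
cv2.imwrite('pics/f.png',np.hstack([cv2.resize(a[125:205,310:420],(440,320),interpolation=2),cv2.resize(b[150:230,270:360],(360,320),interpolation=2)]))"
```

```text
t 17.83 lane mm -102.0 3.2 169.8 F lane [0.14 0.19 0.33] w 50.4 q [ 0.16  0.08  1.8  -0.    1.26  0.32]
tool axes in lane (cols) [[-1.0, -0.005, 0.001], [-0.005, 1.0, -0.0], [-0.001, -0.0, -1.0]]
t 17.88 y -35,-20,20,40: rear s, gaps after [[np.float64(108.0), [153]], [np.float64(108.0), [134]], [np.float64(107.0), [134]], [np.float64(104.0), [152]]]
t 17.93 y -35,-20,20,40: rear s, gaps after [[np.float64(108.0), [153]], [np.float64(108.0), [134]], [np.float64(107.0), [134]], [np.float64(104.0), [152]]]
```

View pics/f.png

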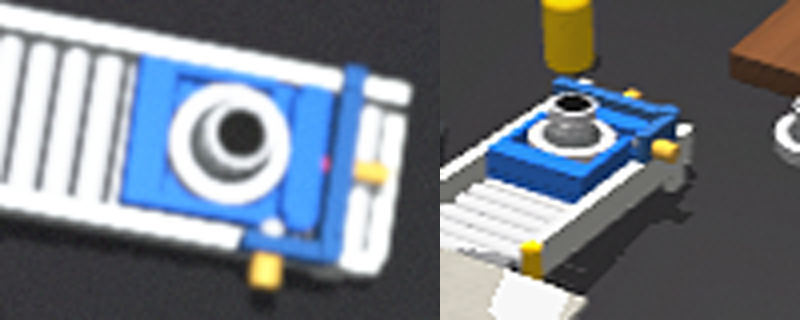

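The carrier sits at the end stop with the flange seated, the ball (270,228) in the notch region and the pin (325,163) almost covered. The rear edge reads 104 to 108 mm, so I measure its yaw and the gap to the stop more finely.

```bash
cat >> h.py <<'E'
def fine():
    cx,cy,yaw=np.load('lane.npy'); ex=np.array([np.cos(yaw),np.sin(yaw),0]);ey=np.array([-ex[1],ex[0],0]); th=np.radians(8)
    c0=np.array([cx,cy,.085]); u=ex*np.cos(th)-np.array([0,0,np.sin(th)]); n=ex*np.sin(th)+np.array([0,0,np.cos(th)])
    ci=camera_info('top');a=np.mean([camera('top').astype(np.float32) for _ in range(6)],0); r=a[:,:,2]
    def edge(p0,d,l0,l1,w):
        s=np.arange(l0,l1,.0005); o=[]
        for k in w:
            p=proj(ci,c0+n*.03+p0(k)+np.outer(s,d)).astype(np.float32)
            v=cv2.remap(r,p[:,:1],p[:,1:],1)[:,0]; g=np.abs(np.diff(cv2.GaussianBlur(v[:,None],(1,9),0)[:,0])); o.append(np.average(s[:-1],weights=g**2)*1e3)
        f=np.polyfit(np.array(w),np.array(o)/1e3,1); print(np.round(o,1),'slope deg',np.degrees(np.arctan(f[0])).round(2))
    print('rear');edge(lambda y:ey*y,u,.092,.12,np.arange(-.04,.046,.01))
    print('near side');edge(lambda s:u*s,ey,-.06,-.035,np.arange(.115,.17,.01))
    cv2.imwrite('pics/fine.png',a)
    s=np.arange(.215,.26,.002)
    for y in(-.03,.0,.03):
        p=proj(ci,c0+n*.03+ey*y+np.outer(s,u)).astype(np.float32); print(y,[tuple(int(x) for x in cv2.remap(a.astype(np.float32),p[i:i+1,:1],p[i:i+1,1:],1)[0,0]) for i in range(len(s))])
E
python3 -c "
from h import *
fine()"
```

```text
rear
[101.5 101.8 101.3 100.9 101.   99.8 101.4  99.7 100.7] slope deg -0.99
near side
[-51.4 -51.8 -51.2 -51.1 -50.7 -47. ] slope deg 4.15
-0.03 [(240, 135, 63), (252, 156, 73), (253, 164, 77), (254, 165, 77), (254, 165, 77), (254, 166, 78), (254, 166, 77), (254, 165, 76), (254, 164, 75), (254, 163, 74), (252, 155, 71), (241, 139, 64), (216, 116, 55), (164, 91, 45), (167, 97, 50), (191, 115, 59), (224, 136, 70), (229, 142, 73), (229, 142, 73), (228, 143, 77), (228, 146, 89), (232, 176, 137), (241, 213, 193)]
0.0 [(251, 178, 128), (253, 165, 87), (254, 163, 76), (254, 164, 75), (254, 164, 74), (254, 164, 74), (254, 164, 74), (254, 164, 75), (254, 164, 77), (253, 162, 90), (250, 153, 119), (237, 134, 160), (180, 102, 177), (153, 90, 146), (157, 96, 103), (197, 118, 70), (218, 132, 71), (226, 139, 72), (227, 141, 72), (226, 140, 74), (223, 146, 95), (214, 161, 135), (193, 185, 196)]
0.03 [(247, 145, 65), (253, 158, 71), (254, 163, 73), (254, 164, 74), (254, 163, 74), (254, 163, 74), (254, 162, 73), (254, 161, 73), (253, 160, 73), (252, 154, 71), (248, 141, 65), (210, 113, 53), (166, 89, 44), (133, 77, 40), (160, 96, 49), (196, 118, 61), (222, 134, 70), (228, 140, 73), (227, 139, 72), (226, 140, 75), (226, 145, 86), (227, 165, 127), (238, 208, 189)][ WARN:0@2.154] global loadsave.cpp:1063 imwrite_ Unsupported depth image for selected encoder is fallbacked to CV_8U.
```

Travel from ball rest to the held position is about 30 to 31 mm. The gap to the stop is about 2 mm and the yaw about 1°, within the channel's play. That matches a clicked-in carrier, and the position stayed the same across several pictures with the robot clear.

```bash
python3 -c "
from h import *
st();print(hand_in())"
```

```text
t 18.28 lane mm -99.6 3.9 169.9 F lane [ 0.82 -0.41  0.41] w 50.1 q [ 0.16  0.08  1.81 -0.    1.26  0.32]
tool axes in lane (cols) [[-1.0, -0.001, 0.0], [-0.001, 1.0, 0.0], [-0.0, 0.0, -1.0]]
the job is handed in; nothing more can be done
None
```

Handed in at 18.3 s: the carrier rolled down to the ball by itself and was pressed gently past it. By camera and force readings it clicked in and stays held about 2 mm off the end stop, with the flange seated.

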